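Close the powder tubs, finest grade first

ROBOT

A 6-joint arm with a two-finger parallel gripper is mounted at the origin on the work surface. World frame = base frame: x ahead of the robot, y to its left, z up, the work surface at z = 0. Lengths are in m, angles in rad, forces in N, time in s.
With the tool pointing down it reaches from about 0.225 to 0.875 m from the base axis. Payload 3.4 kg.
Tool frame: the origin (TCP) lies between the finger pads; the fingertips stand 8 mm ahead of it and the grasp point (between the pads) lies 11 mm behind it; z points along the fingers, y is the line along which they close (so a half turn about z gives the same grasp; the last joint's range is limited). The gripper opens to 85 mm and grips with 20 to 120 N. Pads are 22 mm wide; open, the fingers measure 114 mm over their backs; the gripper's body (76 mm by 85 mm) begins 54 mm behind the grasp point. The pads swing forward as they close: fully open they stand 13 mm farther back than shut.
Start: joints at [1.072, 0.276, 1.505, -0, 1.361, -0.121], TCP at [0.212, 0.534, 0.239] pointing down, gripper open.
Joint ranges: [-2.89, 2.89], [-0.75, 2.08], [0.22, 2.7], [-1.18, 4.32], [0.11, 2.71], [-2.7, 2.7]. Speed limits (rad/s): [2.57, 2.57, 3.14, 3.14, 3.14, 3.14].

INTERFACE

Orientations are given as a unit quaternion [w, x, y, z].
In Python, from rig import manip gives the robot as it stands.
- The arm moves only by the tool move_arm, never from a script. Its argument "deltas" is a list that holds one entry, the list of rows, each a list of 5 numbers: the shift along the tool's x, y, z normalised to -1 to 1, where 1 is 80 cm, then the turn about the tool's z normalised to -1 to 1, where 1 is 120 degrees, then the closure, from -1 (fully open) to 1 (shut). In form: [[[tx, ty, tz, twist, grip], ...]]. A call has 1 to 12 rows; each row is the pose to reach, as a shift and turn from the pose commanded when the call began, along the tool's axes at that moment; what a row does not reach only later rows make up. A row lasts 1/10 s, in which the tool goes at most 50 mm and 8.59 degrees, less where a joint would pass 70% of its speed; a pose out of reach is approached as far as the arm can. A call with a number of a shift or a turn outside -1 to 1 is refused whole. A call with a gripper value outside its range is refused whole. The fingers move at their own pace and stop on an object; "squeeze" is the grip in N (left out, the last holds). Time passes only in rows, so rows that repeat a pose let the fingers close. It gives the time, the measured TCP pose, the force, the opening and the grip force at its end, in the units of the state.
- manip.get_state(): the state, without advancing time (a new reading comes with each control period).
- manip.get_image(name): name is "scene" or "top" or "wrist"; returns the picture (480x640x3 uint8, red, green, blue); there is no depth.
- manip.camera_params(name): a dict with "fx", "fy", "cx", "cy" (pixels), "dist" ([k1, k2, p1, p2, k3] as OpenCV has them; the pictures are not rectified), "R" (3x3) and "t" (3): a world point X has camera coordinates R X + t; the wrist camera has in their place "tool_from_camera" (4x4, takes a point from camera to tool coordinates, whose origin is the TCP and whose axes are the flange's). Camera axes: x right, y down, z forward; pixel columns grow to the right and rows downward; lengths in m; the calibration is good to about 2 mm. A picture is of the moment at which its call begins: read the wrist's pose just before it. camera_params takes no time and is no camera call.
- manip.sign_off(): hands the job in; it is judged then, once.
The state is a dict: "clock": time; "qpos": joint angles; "qd": joint speeds; "effort": joint torques, N m; "position": TCP position; "ee_rot": TCP orientation; "contact_force": force on the tool from outside, world axes, zero at the start; "moment": the same for the moment, N m; "width": finger opening in m; "gripper_force": force on a finger pad.
Only numpy, scipy, OpenCV 4.12 (cv2) and the standard library are available. Lean on these libraries where they do the work, as an engineer would, in place of code of your own. Each camera call takes 0.05 s, during which the arm holds its last target. There are 200 camera calls.

TASK

Close the vents of the three polishing-powder tubs by pressing the black plug in the middle of each lid fully down: first the small tub (the finest powder), then the medium one, then the large one, so that no coarse grit is carried to a finer tub. Press each only lightly (a few newtons are enough; never above 25 N), and leave the tubs standing where they are: do not lift, push away or tip them. Leave the lens blank, the brass lap, the tape and the brush alone.

Things in the scene. Friction and masses are not known exactly. Their poses are not given: they have to be found in the camera images.
- tub_small: The small powder tub: a loose, upright cream plastic tub with a flat grey screw lid, 76 mm in diameter over the lid and 85 mm high to the lid's top, about 0.45 kg (the mass varies), standing on the bench (z = 0). Origin: centre of its underside, z up.
- top_small (a point): Centre of the top face of the small tub's vent plug: an upright black round plug, 34 mm in diameter, in the middle of the lid. It moves with the plug: 13 mm above the lid's top when fully up; when fully down it is 4 mm above it, about flush with (1 mm above) the 44 mm grey collar round it. The top is a rubber cushion that yields about 1 mm per 4 N and springs back when let go.
- plug_small (a joint): Travel of that plug, m: 0 = fully up (open), 0.009 = fully down (closed). Starts between 0 and 0.002. Slides straight down against a friction of about 3 N, has no spring, stays where it is left, and stops at the bottom.
- tub_medium: The medium powder tub: a loose, upright cream plastic tub with a flat grey screw lid, 98 mm in diameter over the lid and 112 mm high to the lid's top, about 0.65 kg (the mass varies), standing on the bench (z = 0). Origin: centre of its underside, z up.
- top_medium (a point): Centre of the top face of the medium tub's vent plug: an upright black round plug, 34 mm in diameter, in the middle of the lid. It moves with the plug: 13 mm above the lid's top when fully up; when fully down it is 4 mm above it, about flush with (1 mm above) the 44 mm grey collar round it. The top is a rubber cushion that yields about 1 mm per 4 N and springs back when let go.
- plug_medium (a joint): Travel of that plug, m: 0 = fully up (open), 0.009 = fully down (closed). Starts between 0 and 0.002. Slides straight down against a friction of about 3 N, has no spring, stays where it is left, and stops at the bottom.
- tub_large: The large powder tub: a loose, upright cream plastic tub with a flat grey screw lid, 120 mm in diameter over the lid and 140 mm high to the lid's top, about 0.90 kg (the mass varies), standing on the bench (z = 0). Origin: centre of its underside, z up.
- top_large (a point): Centre of the top face of the large tub's vent plug: an upright black round plug, 34 mm in diameter, in the middle of the lid. It moves with the plug: 13 mm above the lid's top when fully up; when fully down it is 4 mm above it, about flush with (1 mm above) the 44 mm grey collar round it. The top is a rubber cushion that yields about 1 mm per 4 N and springs back when let go.
- plug_large (a joint): Travel of that plug, m: 0 = fully up (open), 0.009 = fully down (closed). Starts between 0 and 0.002. Slides straight down against a friction of about 3 N, has no spring, stays where it is left, and stops at the bottom.
- lens: A clear glass lens blank lying on the bench, 60 mm in diameter, 15 mm high. Bystander. Origin: centre of its underside.
- lap: A brass polishing lap, 64 mm disc with an upright stem, 62 mm high. Bystander. Origin: centre of its underside.
- tape: A roll of paper tape lying flat, 90 mm in diameter, 25 mm high. Bystander. Origin: centre of its underside.
- brush: A flat wooden-handled brush lying on the bench, 200 mm long, 42 mm wide, 20 mm high. Bystander. Origin: under its middle, x axis along its length.

How it is judged:
On the way, in this order (a step that is already met when the one before it is completed fails the run):
1. the small tub's plug is down (value of joint plug_small above 0.007 m), for 0.1 s.
2. the medium tub's plug is down (value of joint plug_medium above 0.007 m), for 0.1 s.
3. the large tub's plug is down (value of joint plug_large above 0.007 m), for 0.1 s.
At the end, for the whole second after the job is handed in: All three plugs at least 7 mm down (of 9), the tubs upright (within 0.1 rad), at rest and within 25 mm of where they stood; lens blank, lap, tape and brush within 20 mm of theirs (value of joint each of plug_small, plug_medium, plug_large above 0.007 m and distance of each of tub_small, tub_medium, tub_large from where it was at the start of the episode below 0.025 m and angle between each of tub_small, tub_medium, tub_large's own z axis and vertical below 0.1 rad and linear speed of each of tub_small, tub_medium, tub_large below 0.02 m/s and distance of each of lens, lap, tape, brush from where it was at the start of the episode below 0.02 m); the robot touches nothing.
It fails at once if a larger tub's plug is pressed (past 5 mm) before the next smaller one is closed ((value of joint plug_medium above 0.005 m and not (value of joint plug_small above 0.007 m)) or (value of joint plug_large above 0.005 m and not (value of joint plug_medium above 0.007 m))).
It fails at once if a tub is pushed more than 25 mm from its place, lifted more than 10 mm, or tipped by more than 0.2 rad (distance of any of tub_small, tub_medium, tub_large from where it was at the start of the episode above 0.025 m or height (world z) of any of tub_small, tub_medium, tub_large above 0.01 m or angle between any of tub_small, tub_medium, tub_large's own z axis and vertical above 0.2 rad).
It fails at once if a tub, its lid or its plug is pushed with more than 25 N (contact force between any of the fingers, the arm and tub_small above 25 N or contact force between any of the fingers, the arm and tub_medium above 25 N or contact force between any of the fingers, the arm and tub_large above 25 N).
It fails at once if the lens blank, lap, tape or brush is moved more than 20 mm (distance of any of lens, lap, tape, brush from where it was at the start of the episode above 0.02 m).
It also fails if it takes over 48 s, if anything falls off the work surface, if the arm or the gripper's body presses on something with over 40 N, if the wrist force passes 120 N, or if a joint passes its speed limit or range.

## Working session

There is one attempt and no reset: what is moved stays moved. The work goes in short steps, Python scripts to look and compute and a tool call to move; the robot and the scene stay as the last step left them, time stands still between calls to the robot, and variables do not carry over. Pictures are saved under pics/ and viewed, at most 10 in all, crops included, and the job is handed in when it is done.

Besides the shell and the picture viewer there is one more tool, called as name(argument=value, ...) on one line, values as JSON. move_arm: Moves the arm, as the interface text tells. Scaled input: -1 to 1 covers 80 cm each way for a shift and 120 degrees each way for a turn. Its arguments: {"type":"object","properties":{"deltas":{"type":"array","items":{"type":"array","items":{"type":"array","items":{"type":"number","minimum":-1,"maximum":1}}}},"squeeze":{"type":"number"}},"required":["deltas"]}

```bash
mkdir -p pics
python3 - <<'E'
from rig import manip
import cv2,numpy as np
s=manip.get_state();print(s)
for n in("top","scene"):
    cv2.imwrite(f"pics/{n}0.png",cv2.cvtColor(manip.get_image(n),cv2.COLOR_RGB2BGR)); print(n,manip.camera_params(n))
print(manip.camera_params("wrist"))
E
```

```text
{'clock': 0.0, 'qpos': array([ 1.07197283e+00,  2.76598906e-01,  1.50613277e+00,  7.24863510e-06,
        1.36066064e+00, -1.21009150e-01]), 'qd': array([ 2.17723330e-03,  2.65339268e-05, -8.22453033e-04,  8.87276246e-04,
       -1.29545484e-03, -7.67024798e-04]), 'effort': array([ 1.12736740e-03, -4.16764069e+01, -2.45800728e+01,  1.22748920e-04,
        1.06725219e-02,  1.76278864e-06]), 'position': array([0.21187856, 0.53400234, 0.23843759]), 'ee_rot': array([-2.77804807e-04,  1.87786291e-01,  9.82209499e-01, -8.55882106e-04]), 'contact_force': array([ 0.425922  , -0.17973971, -0.30532346]), 'moment': array([ 0.05216658, -0.07340295, -0.02186032]), 'gripper_force': 0.0, 'width': 0.08577491401827607}
top {'fx': 465.56495432768827, 'fy': 465.56495432768827, 'cx': 319.26536345755517, 'cy': 231.55812109088575, 'dist': array([-0.09330687,  0.        ,  0.        ,  0.        ,  0.        ]), 'R': array([[ 0.00891652, -0.99990525, -0.01048699],
       [-0.99813578, -0.00826654, -0.06047003],
       [ 0.06037761,  0.01100662, -0.99811492]]), 't': array([0.00407693, 0.60684434, 1.05069858
[... 245 characters left out ...]
],
       [ 0.46246825, -0.5563184 , -0.69038609],
       [-0.43120022,  0.53924911, -0.72337872]]), 't': array([-0.46123491, -0.18440646,  1.16380455])}
{'fx': 362.96068375052505, 'fy': 362.96068375052505, 'cx': 319.1893078850707, 'cy': 239.7886135122066, 'dist': array([-0.06066209,  0.        ,  0.        ,  0.        ,  0.        ]), 'tool_from_camera': array([[ 6.06248462e-04, -9.59572197e-01, -2.81461954e-01,
         7.06149495e-02],
       [ 9.99998976e-01,  2.16928657e-04,  1.41436214e-03,
        -8.39360713e-04],
       [-1.29612542e-03, -2.81462524e-01,  9.59571346e-01,
        -1.34156501e-01],
       [ 0.00000000e+00,  0.00000000e+00,  0.00000000e+00,
         1.00000000e+00]])}
```

View pics/top0.png

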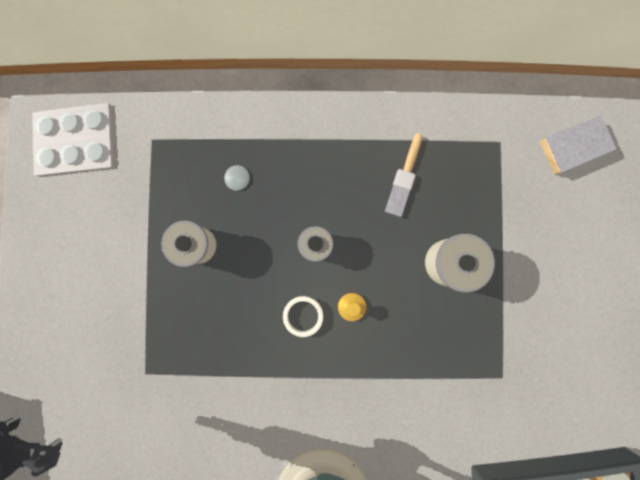

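View pics/scene0.png

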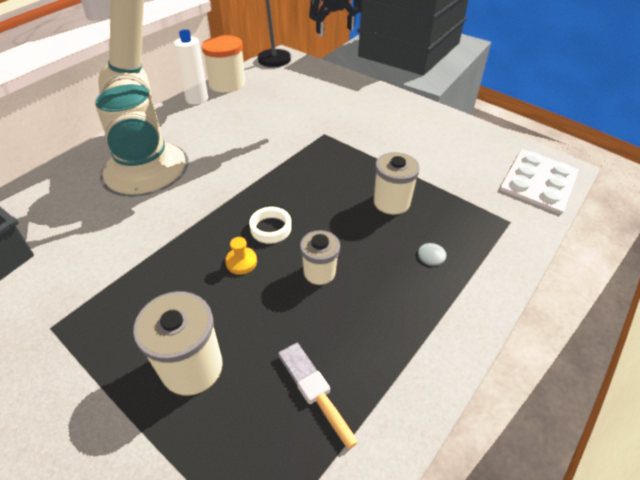

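The top view shows the small tub's plug at about (316,243), the medium's at (183,243) and the large's at (467,263). The scene view shows them at about (320,242), (398,162) and (172,320).

```bash
cat > h.py <<'E'
import cv2,numpy as np
from rig import manip
def ray(n,uv):
    c=manip.camera_params(n);K=np.array([[c['fx'],0,c['cx']],[0,c['fy'],c['cy']],[0,0,1]])
    p=cv2.undistortPoints(np.array([[uv]],float),K,c['dist'])[0,0]
    return -c['R'].T@c['t'], c['R'].T@np.array([p[0],p[1],1])
def onplane(n,uv,z):
    o,d=ray(n,uv); return o+d*(z-o[2])/d[2]
def blob(img,uv,r,th=60):
    m=(img.max(2)<th).astype(np.uint8);w=np.zeros_like(m);cv2.circle(w,uv,r,1,-1);m*=w
    k,l,st,ce=cv2.connectedComponentsWithStats(m)
    i=1+np.argmax(st[1:,4]);return ce[i],st[i]
E
python3 - <<'E'
from h import *
T=cv2.imread("pics/top0.png");S=cv2.imread("pics/scene0.png")
for nm,h,a,b in(("s",.085,(316,243),(320,242)),("m",.112,(183,243),(398,162)),("l",.140,(467,263),(172,320))):
    ca,sa=blob(T,a,13);cb,sb=blob(S,b,13)
    print(nm,ca,sa,cb,sb)
    print(onplane("top",ca,h+.012),onplane("scene",cb,h+.008))
E
```

```text
Traceback (most recent call last):
  File "h.py", line 12, in blob
    i=1+np.argmax(st[1:,4]);return ce[i],st[i]
        ~~~~~~~~~^^^^^^^^^^
ValueError: attempt to get argmax of an empty sequence
```

Run:
```python
from h import *
T=cv2.imread("pics/top0.png");S=cv2.imread("pics/scene0.png")
print(T[243,305:329].max(1),S[242,308:333].max(1))
for nm,h,a,b in(("s",.085,(316,243),(320,242)),("m",.112,(183,243),(398,162)),("l",.140,(467,263),(172,320))):
  for th in (80,95):
    ca,sa=blob(T,a,13,th);cb,sb=blob(S,b,13,th)
    print(nm,ca,sa,cb,sb)
    print(onplane("top",ca,h+.012),onplane("scene",cb,h+.008))
```

```text
[166 154 128  88  70  68  68  69  69  68  66  67  68  68  68  65  67  77
  95 109 116 118 125 143] [135 111  92  68  51  53  57  54  55  56  56  56  53  55  56  57  56  56
  56  63 104 156 185 192 197]
s [315.25       243.29605263] [309 237  14  14 152] [319.11557789 241.91457286] [311 235  17  15 199]
[0.57698194 0.01673552 0.097     ] [0.57937868 0.01772154 0.093     ]
s [315.38150289 243.42196532] [308 237  16  14 173] [319.02325581 241.96744186] [310 235  18  15 215]
[0.57671677 0.01645363 0.097     ] [0.57933074 0.01750334 0.093     ]
m [183.11242604 243.15384615] [176 237  15  14 169] [397.46456693 162.06299213] [390 157  15  11 127]
[0.57377073 0.29239541 0.124     ] [0.5757671  0.29461836 0.12      ]
m [183.36410256 243.13333333] [175 236  17  15 195] [397.32867133 162.34265734] [390 157  15  12 143]
[0.57381892 0.29186028 0.124     ] [0.57608386 0.29355085 0.12      ]
l [467.02923977 262.47953216] [460 256  15  14 171] [170.69855072 320.49275362] [160 311  22  20 345]
[ 0.53877795 -0.29035548  0.152     ] [ 0.54220845 -0.2900078   0.148     ]
l [467.26699029 262.58737864] [459 255  17  16 206] [170.62803235 320.49326146] [160 310  23  22 371]
[ 0.53856339 -0.29084082  0.152     ] [ 0.54212717 -0.29007855  0.148     ]
```

move_arm(deltas=[[[-0.664, -0.431, 0, 0, 1], [-0.664, -0.431, 0, 0, 1], [-0.664, -0.431, 0, 0, 1], [-0.664, -0.431, 0, 0, 1], [-0.664, -0.431, 0, 0, 1], [-0.664, -0.431, 0, 0, 1], [-0.664, -0.431, 0, 0, 1], [-0.664, -0.431, 0, 0, 1], [-0.664, -0.431, 0, 0, 1], [-0.664, -0.431, 0, 0, 1], [-0.664, -0.431, 0, 0, 1], [-0.664, -0.431, 0, 0, 1]]], squeeze=20)

```text
clock: 1.3
position: [0.56, 0.0433, 0.239]
ee_rot: [-0.0, 0.188, 0.982, 0.0]
contact_force: [1.4, 0.9, 0.4]
width: -0.0
gripper_force: 0.0
```

move_arm(deltas=[[[0, 0, 0, 0, 1], [0, 0, 0, 0, 1]]])

```text
clock: 1.5
position: [0.5594, 0.0442, 0.2384]
ee_rot: [-0.001, 0.189, 0.982, 0.0]
contact_force: [0.7, 0.8, -0.2]
width: -0.0003
gripper_force: 0.0
```

```bash
cat >> h.py <<'E'
from scipy.spatial.transform import Rotation
def Rt(s): return Rotation.from_quat(s['ee_rot'],scalar_first=True).as_matrix()
def delta(target):
    s=manip.get_state();print(s['position'],s['contact_force'],(Rt(s).T@(np.array(target)-s['position'])/.8).round(4))
def wray(uv,s,z):
    c=manip.camera_params("wrist");K=np.array([[c['fx'],0,c['cx']],[0,c['fy'],c['cy']],[0,0,1]])
    p=cv2.undistortPoints(np.array([[uv]],float),K,c['dist'])[0,0];M=c['tool_from_camera']
    o=s['position']+Rt(s)@M[:3,3];d=Rt(s)@M[:3,:3]@np.array([p[0],p[1],1]);return o+d*(z-o[2])/d[2]
E
python3 - <<'E'
from h import *
s=manip.get_state();im=manip.get_image("wrist")[...,::-1];cv2.imwrite("pics/w1.png",im)
delta([.578,.017,.16])
E
```

```text
[0.55874418 0.04528197 0.23860343] [-0.34662827  0.30874901  0.73076531] [-0.0357 -0.024   0.0982]
```

View pics/w1.png

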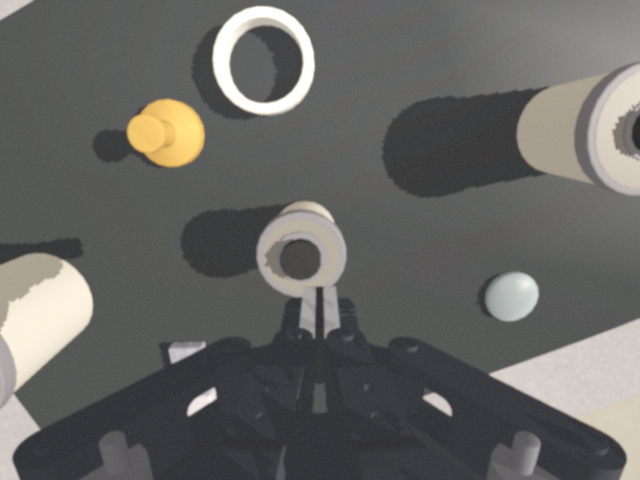

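The wrist view shows the small tub's plug at about (300,259), with the shut fingertips at (320,290).

Run:
```python
from h import *
s=manip.get_state();im=cv2.imread("pics/w1.png")
for th in(60,80,95):
    c,st=blob(im,(300,259),28,th);print(th,c,st,wray(c,s,.097))
```

```text
60 [291.    242.625] [288 242   7   3   8] [0.56173756 0.01955282 0.097     ]
80 [299.3250215  258.71023216] [ 280  240   39   39 1163] [0.57665037 0.02051678 0.097     ]
95 [299.40694006 258.83044164] [ 280  239   40   40 1268] [0.57676915 0.02053878 0.097     ]
```

move_arm(deltas=[[[-0.0357, -0.024, 0.0982, 0, 1], [-0.0357, -0.024, 0.0982, 0, 1], [-0.0357, -0.024, 0.0982, 0, 1], [-0.0357, -0.024, 0.0982, 0, 1]]])

```text
clock: 1.95
position: [0.578, 0.0183, 0.161]
ee_rot: [-0.001, 0.187, 0.982, 0.0]
contact_force: [1.1, -0.0, 0.1]
width: -0.0
gripper_force: 0.0
```

move_arm(deltas=[[[0, 0, 0.0475, 0, 1], [0, 0, 0.0475, 0, 1], [0, 0, 0.0525, 0, 1], [0, 0, 0.055, 0, 1], [0, 0, 0.0575, 0, 1], [0, 0, 0.06, 0, 1], [0, 0, 0.0625, 0, 1], [0, 0, 0.0625, 0, 1]]])

```text
clock: 2.75
position: [0.5787, 0.0168, 0.1106]
ee_rot: [-0.0, 0.188, 0.982, 0.0]
contact_force: [-0.2, -0.2, 1.2]
width: 0.0001
gripper_force: 0.0
```

move_arm(deltas=[[[0, 0, 0.0025, 0, 1], [0, 0, 0.005, 0, 1], [0, 0, 0.0075, 0, 1], [0, 0, 0.0075, 0, 1], [0, 0, 0.0075, 0, 1]]])

```text
clock: 3.25
position: [0.5789, 0.0168, 0.1048]
ee_rot: [0.0, 0.188, 0.982, 0.0]
contact_force: [-0.6, -0.4, 1.4]
width: 0.0002
gripper_force: 0.7
```

move_arm(deltas=[[[0, 0, 0.0025, 0, 1], [0, 0, 0.005, 0, 1], [0, 0, 0.0075, 0, 1], [0, 0, 0.0075, 0, 1], [0, 0, 0.0075, 0, 1]]])

```text
clock: 3.75
position: [0.5789, 0.0168, 0.0986]
ee_rot: [0.0, 0.188, 0.982, 0.0]
contact_force: [0.3, -0.9, 3.0]
width: 0.0002
gripper_force: 1.0
```

3 N: the plug is sliding. Go on in 1 mm steps.

move_arm(deltas=[[[0, 0, 0.00125, 0, 1], [0, 0, 0.0025, 0, 1], [0, 0, 0.0025, 0, 1], [0, 0, 0.0025, 0, 1]]])

```text
clock: 4.15
position: [0.5789, 0.0168, 0.0967]
ee_rot: [0.0, 0.188, 0.982, 0.0]
contact_force: [-0.6, -1.4, 1.6]
width: 0.0001
gripper_force: 1.2
```

move_arm(deltas=[[[0, 0, 0.00125, 0, 1], [0, 0, 0.00125, 0, 1], [0, 0, 0.00125, 0, 1]]])

```text
clock: 4.45
position: [0.5789, 0.0168, 0.0959]
ee_rot: [0.0, 0.188, 0.982, 0.0]
contact_force: [-1.3, -0.9, 4.5]
width: 0.0001
gripper_force: 2.2
```

move_arm(deltas=[[[0, 0, 0.00125, 0, 1], [0, 0, 0.00125, 0, 1], [0, 0, 0.00125, 0, 1]]])

```text
clock: 4.75
position: [0.5789, 0.0168, 0.0953]
ee_rot: [0.0, 0.188, 0.982, 0.0]
contact_force: [-2.0, -0.4, 6.9]
width: -0.0002
gripper_force: 3.4
```

move_arm(deltas=[[[0, 0, 0.001, 0, 1], [0, 0, 0.001, 0, 1], [0, 0, 0.001, 0, 1]]])

```text
clock: 5.05
position: [0.5789, 0.0168, 0.0948]
ee_rot: [0.0, 0.188, 0.982, 0.0]
contact_force: [-2.3, -0.1, 8.4]
width: 0.0002
gripper_force: 4.3
```

move_arm(deltas=[[[0, 0, -0.0125, 0, 1], [0, 0, -0.07, 0, 1], [0, 0, -0.13, 0, 1], [0, 0, -0.13, 0, 1], [0.132, 0.319, -0.13, 0, 1], [0.132, 0.319, -0.13, 0, 1], [0.132, 0.319, -0.13, 0, 1], [0.132, 0.319, -0.13, 0, 1], [0.132, 0.319, -0.13, 0, 1], [0.132, 0.319, -0.13, 0, 1], [0.132, 0.319, -0.13, 0, 1], [0.132, 0.319, -0.13, 0, 1]]])

```text
clock: 6.25
position: [0.5742, 0.2932, 0.1968]
ee_rot: [-0.001, 0.187, 0.982, -0.001]
contact_force: [0.3, -0.6, 0.7]
width: -0.0004
gripper_force: 0.0
```

Run:
```python
from h import *
im=manip.get_image("top")[...,::-1].copy();s=manip.get_state()
w=manip.get_image("wrist")[...,::-1].copy();cv2.imwrite("pics/w2.png",w);cv2.imwrite("pics/top2.png",im)
delta([.575,.293,.15])
sc=manip.get_image("scene")[...,::-1];cv2.imwrite("pics/sc2.png",np.vstack([cv2.resize(sc[200:300,250:390],None,fx=3,fy=3)]))
```

```text
[0.57465232 0.29186744 0.1973536 ] [-0.10544122 -0.19877704  0.10666146] [0.0001 0.0016 0.0592]
```

View pics/w2.png

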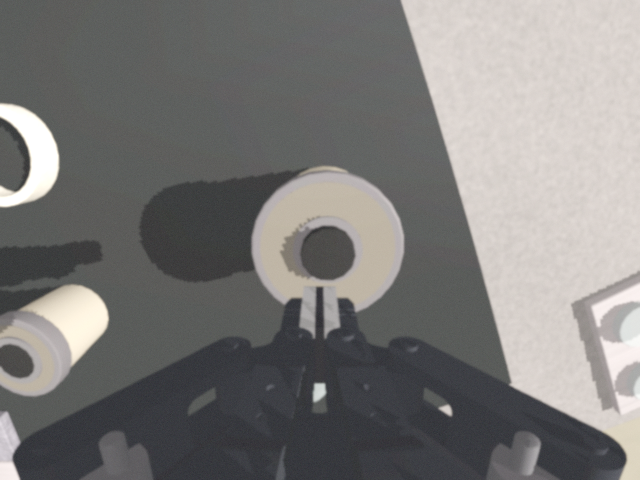

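View pics/sc2.png

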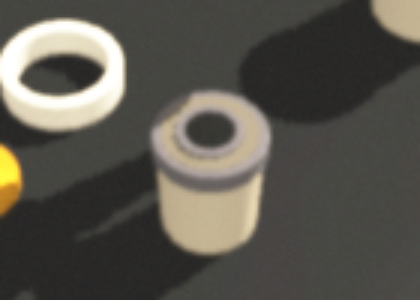

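The scene crop shows the small tub's plug now about flush with its collar, so it is closed. The wrist view has the medium plug at about (328,252).

Run:
```python
from h import *
s=manip.get_state();im=cv2.imread("pics/w2.png")
c,st=blob(im,(328,252),33,85);p=wray(c,s,.124);print(c,st,p);delta([.575,.2935,.139])
```

```text
[326.51753156 252.34969612] [ 301  227   53   52 2139] [0.57452133 0.29591909 0.124     ]
[0.5747969  0.29169133 0.19759157] [ 0.34446355 -0.29846372  0.079163  ] [0.0006 0.0023 0.0732]
```

move_arm(deltas=[[[0.0005, 0.003, 0.04, 0, 1], [0.0005, 0.003, 0.07, 0, 1], [0.0005, 0.003, 0.073, 0, 1], [0.0005, 0.003, 0.0755, 0, 1], [0.0005, 0.003, 0.078, 0, 1], [0.0005, 0.003, 0.0805, 0, 1], [0.0005, 0.003, 0.083, 0, 1], [0.0005, 0.003, 0.0855, 0, 1], [0.0005, 0.003, 0.088, 0, 1], [0.0005, 0.003, 0.088, 0, 1], [0.0005, 0.003, 0.088, 0, 1]]])

```text
clock: 7.5
position: [0.5759, 0.2955, 0.128]
ee_rot: [0.001, 0.188, 0.982, 0.0]
contact_force: [0.4, 0.2, 2.8]
width: 0.0001
gripper_force: 1.4
```

move_arm(deltas=[[[0, 0, 0.002, 0, 1], [0, 0, 0.004, 0, 1], [0, 0, 0.0055, 0, 1], [0, 0, 0.0055, 0, 1], [0, 0, 0.0055, 0, 1]]])

```text
clock: 8.0
position: [0.5758, 0.2955, 0.1233]
ee_rot: [0.0, 0.188, 0.982, 0.0]
contact_force: [2.7, 1.0, 3.2]
width: 0.0003
gripper_force: 1.5
```

move_arm(deltas=[[[0, 0, 0.00125, 0, 1], [0, 0, 0.00125, 0, 1], [0, 0, 0.00125, 0, 1]]])

```text
clock: 8.3
position: [0.5759, 0.2955, 0.1227]
ee_rot: [0.001, 0.188, 0.982, 0.0]
contact_force: [0.1, -0.4, 4.9]
width: -0.0
gripper_force: 2.6
```

move_arm(deltas=[[[0, 0, 0.00125, 0, 1], [0, 0, 0.00125, 0, 1], [0, 0, 0.00125, 0, 1]]])

```text
clock: 8.6
position: [0.5759, 0.2955, 0.1222]
ee_rot: [0.001, 0.188, 0.982, 0.0]
contact_force: [0.9, 0.3, 8.1]
width: -0.0
gripper_force: 3.6
```

move_arm(deltas=[[[0, 0, -0.0125, 0, 1], [0, 0, -0.07, 0, 1], [0, 0, -0.13, 0, 1], [-0.229, -0.694, -0.13, 0, 1], [-0.229, -0.694, -0.13, 0, 1], [-0.229, -0.694, -0.13, 0, 1], [-0.229, -0.694, -0.13, 0, 1], [-0.229, -0.694, -0.13, 0, 1], [-0.229, -0.694, -0.13, 0, 1], [-0.229, -0.694, -0.13, 0, 1], [-0.229, -0.694, -0.13, 0, 1], [-0.229, -0.694, -0.13, 0, 1]]])

```text
clock: 9.8
position: [0.5471, -0.1549, 0.2245]
ee_rot: [-0.002, 0.188, 0.982, 0.001]
contact_force: [1.4, 0.0, 0.3]
width: 0.0001
gripper_force: 0.0
```

Run:
```python
from h import *
delta([.540,-.290,.225])
```

```text
[ 0.54709084 -0.15494146  0.22452773] [1.37986405 0.00575054 0.26320668] [-0.054  -0.1602 -0.0009]
```

move_arm(deltas=[[[-0.053, -0.158, 0, 0, 1], [-0.053, -0.158, 0, 0, 1], [-0.053, -0.158, 0, 0, 1], [-0.053, -0.158, 0, 0, 1], [-0.053, -0.158, 0, 0, 1], [-0.053, -0.158, 0, 0, 1]]])

```text
clock: 10.4
position: [0.541, -0.2853, 0.2246]
ee_rot: [-0.001, 0.187, 0.982, 0.001]
contact_force: [-0.1, 0.1, 0.1]
width: -0.0002
gripper_force: 0.0
```

Run:
```python
from h import *
s=manip.get_state();w=manip.get_image("wrist")[...,::-1].copy();cv2.imwrite("pics/w3.png",w)
sc=manip.get_image("scene")[...,::-1];cv2.imwrite("pics/sc3.png",cv2.resize(sc[130:230,330:470],None,fx=3,fy=3))
delta([.540,-.290,.166])
c,st=blob(w,(328,252),36,85);print(c,st,wray(c,s,.152))
```

```text
[ 0.54149781 -0.28520799  0.22505523] [-0.02028582  0.352093   -0.3250217 ] [-0.0005 -0.0063  0.0738]
[314.74712042 254.61465969] [ 292  230   47   51 1910] [ 0.53911757 -0.28789284  0.152     ]
```

View pics/w3.png

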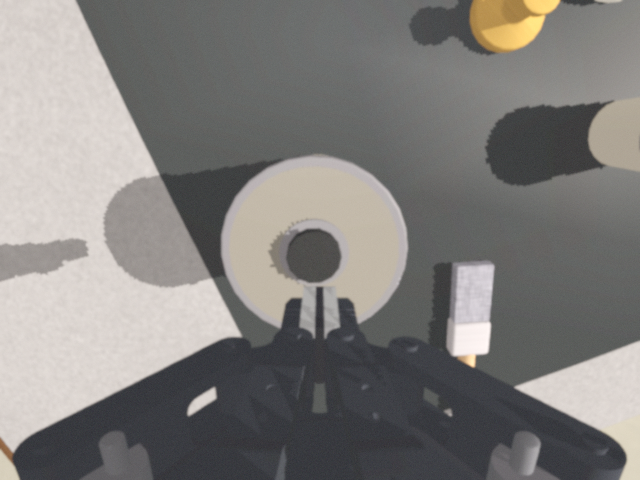

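View pics/sc3.png

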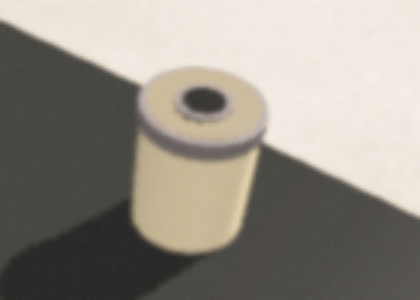

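The medium plug is flush with its collar. The large plug is at about (314,256) in the wrist view, which puts it at (0.540, -0.289).

move_arm(deltas=[[[-0.0005, -0.005, 0.04, 0, 1], [-0.0005, -0.005, 0.07, 0, 1], [-0.0005, -0.005, 0.073, 0, 1], [-0.0005, -0.005, 0.0755, 0, 1], [-0.0005, -0.005, 0.078, 0, 1], [-0.0005, -0.005, 0.0805, 0, 1], [-0.0005, -0.005, 0.083, 0, 1], [-0.0005, -0.005, 0.0855, 0, 1], [-0.0005, -0.005, 0.0875, 0, 1], [-0.0005, -0.005, 0.0875, 0, 1], [-0.0005, -0.005, 0.0875, 0, 1]]])

```text
clock: 11.6
position: [0.541, -0.2911, 0.1555]
ee_rot: [0.001, 0.188, 0.982, -0.0]
contact_force: [0.5, 0.4, 2.4]
width: -0.0004
gripper_force: 1.4
```

move_arm(deltas=[[[0, 0, 0.002, 0, 1], [0, 0, 0.004, 0, 1], [0, 0, 0.006, 0, 1], [0, 0, 0.006, 0, 1], [0, 0, 0.006, 0, 1]]])

```text
clock: 12.1
position: [0.541, -0.2911, 0.1508]
ee_rot: [0.001, 0.188, 0.982, -0.0]
contact_force: [1.4, 0.7, 5.1]
width: 0.0001
gripper_force: 2.5
```

move_arm(deltas=[[[0, 0, 0.0015, 0, 1], [0, 0, 0.0015, 0, 1], [0, 0, 0.0015, 0, 1]]])

```text
clock: 12.4
position: [0.541, -0.2911, 0.1501]
ee_rot: [0.001, 0.188, 0.982, -0.0]
contact_force: [1.2, 0.2, 7.9]
width: 0.0001
gripper_force: 3.8
```

Bottomed. Retreat, check and hand in.

move_arm(deltas=[[[0, 0, -0.0125, 0, 1], [0, 0, -0.07, 0, 1], [0, 0, -0.13, 0, 1], [0, 0, -0.13, 0, 1], [0.1, 0, -0.13, 0, 1], [0.1, 0, -0.13, 0, 1], [0.1, 0, -0.13, 0, 1]]])

```text
clock: 13.1
position: [0.4615, -0.2589, 0.2524]
ee_rot: [-0.003, 0.188, 0.982, 0.001]
contact_force: [0.1, -0.3, 0.8]
width: 0.0001
gripper_force: 0.0
```

Run:
```python
from h import *
print(manip.get_state()['position'])
sc=manip.get_image("scene")[...,::-1];cv2.imwrite("pics/sc4.png",sc)
```

```text
[ 0.46146913 -0.25890339  0.2524268 ]
```

View pics/sc4.png

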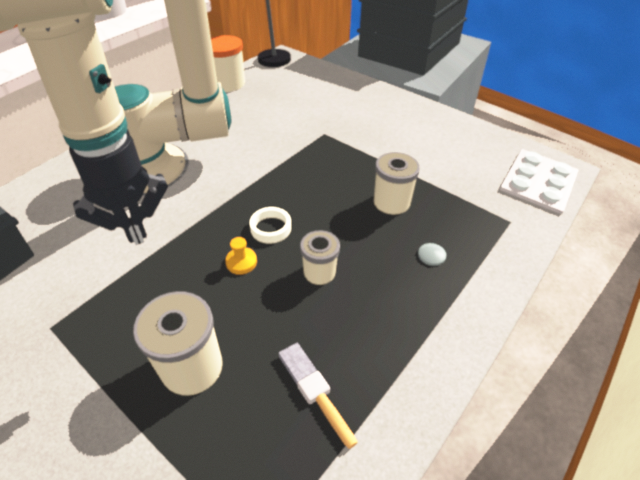

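All three plugs now sit flush in their collars at (320,244), (398,164) and (172,322). The tubs and the other items look unmoved, and the gripper is clear.

```bash
python3 -c "
from rig import manip
print(manip.sign_off())"
```

```text
the job is handed in; nothing more can be done
None
```

I pressed the three plugs fully down in order (small, medium, large) with a last-read upward force of at most 8.4 N, saw nothing else move in the camera view, and handed the job in at about 13 s; the hand-in returned no verdict.

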